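Press a cassette's cover home with locking pliers

ROBOT

A 6-joint arm with a two-finger parallel gripper is mounted at the origin on a cart in front of the work surface, level with it; the furniture and walls round the work are solid. World frame = base frame: x ahead of the robot, y to its left, z up, the work surface at z = 0. Lengths are in m, angles in rad, forces in N, time in s.
With the tool pointing down it reaches from about 0.325 to 0.775 m from the base axis. Payload 9.3 kg.
Tool frame: the origin (TCP) lies between the finger pads; the fingertips stand 22 mm ahead of it and the grasp point (between the pads) lies 3 mm ahead of it; z points along the fingers, y is the line along which they close (so a half turn about z gives the same grasp; the last joint's range is limited). The gripper opens to 85 mm and grips with 20 to 120 N. Pads are 22 mm wide; open, the fingers measure 114 mm over their backs; the gripper's body (76 mm by 85 mm) begins 54 mm behind the grasp point. The pads swing forward as they close: fully open they stand 13 mm farther back than shut.
Start: joints at [1.055, 0.259, 0.021, 1.334, 0, 1.418], TCP at [0.195, 0.514, 0.253] pointing down, gripper open.
Joint ranges: [-3.04, 3.04], [-0.91, 1.82], [-1.04, 1.36], [-1.92, 1.95], [-1.52, 1.45], [-3.14, 3.14]. Speed limits (rad/s): [2.22, 2.22, 2.79, 3.14, 3.14, 3.14].

INTERFACE

Orientations are given as a 3x3 rotation matrix whose columns are the frame's x, y, z axes.
In Python, from bench import manip gives the robot as it stands.
- The arm moves only by the tool drive_tool, never from a script. Its argument "steps" is a list of rows, each a list of 4 numbers: the shift along the world's x, y, z in cm, then the turn about the world's z in degrees. A call has exactly 10 rows; each row is the pose to reach, as a shift and turn from the pose commanded when the call began; what a row does not reach only later rows make up. A row lasts 1/8 s, in which the tool goes at most 62.5 mm and 10.7 degrees, less where a joint would pass 70% of its speed; a pose out of reach is approached as far as the arm can. A call with a gripper value outside its range is refused whole. "grip" is the closure in counts, from 0 (fully open) to 255 (shut), set as the call begins (left out, the last holds). The fingers move at their own pace and stop on an object; the grip force is fixed at half the most. Time passes only in rows, so rows that repeat a pose let the fingers close, or fill a call up. It gives the time, the measured TCP pose, the force, the opening and the grip force at its end, in the units of the state.
- manip.read_state(): the state, without advancing time (a new reading comes with each control period).
- manip.get_image(name): name is "scene" or "top" or "wrist"; returns a dict with "pixels" (400x640x3 uint8, blue, green, red), "fx", "fy", "cx", "cy" (pixels), "world_from_camera" (4x4, takes a point from camera to world coordinates); the wrist camera has in their place "T_tool_cam" (4x4, takes a point from camera to tool coordinates, whose origin is the TCP and whose axes are the flange's). Camera axes: x right, y down, z forward; pixel columns grow to the right and rows downward; lengths in m; the calibration is good to about 2 mm. The wrist camera is an equidistant fisheye: a pixel r from the principal point sees the ray r / f radians off the axis. A picture is of the moment at which its call begins: read the wrist's pose just before it. There is no depth.
- manip.hand_in(): hands the job in; it is judged then, once.
The state is a dict: "clock": time; "joint_pos": joint angles; "qd": joint speeds; "tau": joint torques, N m; "eef_pos": TCP position; "eef_rot": TCP orientation; "ft_force": force on the tool from outside, world axes, zero at the start; "torque": the same for the moment, N m; "gripper_width": opening from 0.0 (shut) to 1.0 (fully open); "finger_force": force on a finger pad.
Only numpy, scipy, OpenCV 4.12 (cv2) and the standard library are available. Lean on these libraries where they do the work, as an engineer would, in place of code of your own. Each camera call takes 0.05 s, during which the arm holds its last target. There are 200 camera calls.

TASK

Stand the sample cassette upright in the nest between the jaws of the bench-mounted locking pliers, its cover toward the sliding jaw. Then press the swinging handle toward the fixed handle, gently and feeling the force, until it goes over centre and stays locked with nothing touching it, so that the cover is pushed fully home. Finally draw the upright pin of the release lever out, away from the fixed handle, so that the jaws spring fully open, and leave the cassette standing in the nest without disturbing the vial, the beaker and the timer.

Things in the scene. Friction and masses are not known exactly. Their poses are not given: they have to be found in the camera images.
- pliers: Steel parallel-jaw locking pliers, fixed on a base plate 120 x 150 x 10 mm. Origin on the bench under it. +y runs from handles to jaws, +x is the closing direction. In mm: fixed jaw face at x = +18, y = 60, top z = 64; sliding jaw opposite, top z = 59; handle pivot at (-55, 0); fixed handle, black sleeve 18 wide, 30 high, from (44, -40) to (72, -111), z = 44.
- nest (a point): Middle of the nest floor between the open jaws, 20 mm above the bench; axes as the pliers. In y, two guide bars 28 mm apart (the cassette is 24), 4 mm higher than the floor. The open jaw faces are 48 to 53 mm apart; the fixed one is 19 mm to the +x side of this point, the sliding one 29 to 34 mm to its -x side. A wall shelf hangs over the back of the bench, its underside 0.57 m up and its front edge 0.61 m ahead of the robot: keep the arm clear.
- cassette_centre (a point): White sample cassette, about 90 g, standing on the bench: block 30 (x) x 24 (y) x 50 (z) mm; the point is the block's middle, 25 mm over its foot. Its cover is on the -x side. Pinch it across y. Set down over the nest point, it has 4 mm or more to spare to each jaw; the closing jaw slides it against the fixed jaw.
- cover_face (a point): Middle of the outer face of the cassette's grey push-on cover (plate 6 x 24 x 48 mm). It starts 4 mm proud, with this point 25 mm from cassette_centre; fully home it is 21 mm from it. Takes about 12 N to push and stays where it is pushed.
- jaw_face (a point): Middle of the sliding jaw's stiffly sprung rubber pad, 44 mm over the bench; axes as the pliers. At x = -30 to -35 mm in the pliers frame when open (a limit screw sets it), about -17 mm when clamped on a cassette whose cover is home.
- handle: Swinging handle, a steel strap; origin on its upright pivot, 44 mm up; -y runs along it to the grip. A light spring holds it open, out to the pliers' -x side. Pressed toward the fixed handle it turns (positive about z), passes dead centre just before its end stop, and stays locked. Screws that are set anew each time shift both where it starts and where it locks, by some 6 degrees either way; the travel is 28 to 40 degrees.
- handle_grip: The handle's black sleeve, 18 (x) x 50 (y) x 30 (z) mm, 28 to 58 mm over the bench; origin and axes as the handle. Press here: going over centre takes about 9 N, then the push falls off, and rises steeply at the stop, which it must reach or nearly. More than 30 N overloads it.
- grip_centre (a point): Middle of the sleeve, 100 mm from the pivot, 44 mm over the bench; axes as the handle. Press its -x side, 9 mm from the middle, with shut fingers; it moves 50 to 70 mm in an arc about the pivot.
- lever_tab (a point): Upright round steel pin, 10 mm across, 61 to 101 mm over the bench, at the tail of the release lever that lies on the handle; the point is 84 mm up, 140 mm from the handle pivot, 100 mm from the lever's own. +x is toward the fixed handle. Hooked from its +x side with shut fingers and drawn to -x some 20 to 70 mm, with under 10 N, it pries the toggle back over centre; springs then open the handle.
- vial: Bystander: small white vial, 22 mm across, 54 mm tall; origin under its foot. Leave alone.
- small_beaker: Bystander: empty glass beaker, 52 mm across, 66 mm tall; origin under its foot. Leave alone.
- timer: Bystander: flat bench timer 66 x 66 x 17 mm; origin under its middle. Leave alone.
Things that resemble listed ones, but are neither listed nor needed, are in the scene too. Leave any orange look-alike of the part that bears cassette_centre alone.

How it is judged:
On the way, in this order (a step that is already met when the one before it is completed fails the run):
1. the cassette stands in the nest, let go, its cover facing the sliding jaw and still proud (horizontal distance between cassette_centre and nest below 0.01 m and z of cassette_centre in the frame of nest below 0.028 m and angle between cassette_centre's own z axis and vertical below 0.1 rad and x of cover_face in the frame of pliers below -0.01 m and not (x of cover_face in the frame of cassette_centre above -0.0222 m) and x of jaw_face in the frame of pliers below -0.0265 m and contact force between the fingers and cassette below 0.1 N), for 0.2 s.
2. the pliers stay locked on the cassette with nothing touching the handle, the cover pushed home (x of jaw_face in the frame of pliers above -0.0215 m and x of cover_face in the frame of cassette_centre above -0.0222 m and contact force between each of the arm, the fingers and handle below 0.2 N), for 0.3 s.
3. the release lever is pulled out from the handle by more than 6 degrees (angle between the y axis of lever_tab and the y axis of grip_centre, either way round above 0.1 rad), for 0.02 s.
At the end, for the whole second after the job is handed in: The cassette stands upright (within 6 degrees) on the nest floor within 10 mm of the nest's middle, cover toward the sliding jaw and home within 1.2 mm; the jaw faces are at least 44.5 mm apart, the lever has sprung back, and nothing is touched (horizontal distance between cassette_centre and nest below 0.01 m and z of cassette_centre in the frame of nest below 0.028 m and angle between cassette_centre's own z axis and vertical below 0.1 rad and x of cover_face in the frame of pliers below -0.01 m and x of cover_face in the frame of cassette_centre above -0.0222 m and x of jaw_face in the frame of pliers below -0.0265 m and not (angle between the y axis of lever_tab and the y axis of grip_centre, either way round above 0.1 rad) and linear speed of cassette below 0.01 m/s and contact force between the fingers and cassette below 0.1 N and contact force between each of the arm, the fingers and handle below 0.2 N).
It fails at once if the handle's sleeve is pressed with more than 30 N (contact force between any of the fingers, the arm and handle_grip above 30 N).
It fails at once if the vial is moved by more than 20 mm (distance of vial from where it was at the start of the episode above 0.02 m).
It fails at once if the beaker is moved by more than 20 mm (distance of small_beaker from where it was at the start of the episode above 0.02 m).
It fails at once if the timer is moved by more than 20 mm (distance of timer from where it was at the start of the episode above 0.02 m).
It also fails if it takes over 69 s, if anything falls off the work surface, if the arm or the gripper's body presses on something with over 40 N, if the wrist force passes 120 N, or if a joint passes its speed limit or range.

## Working session

There is one attempt and no reset: what is moved stays moved. The work goes in short steps, Python scripts to look and compute and a tool call to move; the robot and the scene stay as the last step left them, time stands still between calls to the robot, and variables do not carry over. Pictures are saved under pics/ and viewed, at most 10 in all, crops included, and the job is handed in when it is done.

Besides the shell and the picture viewer there is one more tool, called after "Emit:" as a command line: name --pt "numbers of a row" for each row, then --argument value for the rest. drive_tool: Moves the arm, as the interface text tells. Its arguments: {"type":"object","properties":{"steps":{"type":"array"},"grip":{"type":"number"}},"required":["steps"]}

```bash
ls; mkdir -p pics
python3 - <<'E'
from bench import manip
import cv2
s=manip.read_state(); print({k:(v if not hasattr(v,'round') else v) for k,v in s.items()})
for n in("scene","top"):
    d=manip.get_image(n); cv2.imwrite(f"pics/{n}0.png",d["pixels"]); print(n,d["fx"],d["cx"],d["cy"],d["world_from_camera"])
E
```

```text
pics
{'clock': 0.0, 'joint_pos': array([ 1.05540172e+00,  2.59212919e-01,  2.07445058e-02,  1.33367227e+00,
       -1.01426697e-05,  1.41819089e+00]), 'qd': array([-0.00078239,  0.00094367, -0.00077879,  0.00087363, -0.00040113,
       -0.00013591]), 'tau': array([-9.37191289e-04, -5.55646563e+01,  3.44527924e+01,  1.37149991e-02,
       -2.06604391e-04,  1.27109485e-05]), 'eef_pos': array([0.19507267, 0.51398016, 0.25264808]), 'eef_rot': array([[-9.34910571e-01,  3.54882794e-01, -6.53776953e-04],
       [ 3.54883343e-01,  9.34909853e-01, -1.17471790e-03],
       [ 1.94335343e-04, -1.33027074e-03, -9.99999096e-01]]), 'ft_force': array([ 0.17395796, -0.95260619, -0.98052632]), 'torque': array([-0.01569294,  0.1005283 ,  0.01766738]), 'finger_force': 0.0, 'gripper_width': 0.9933286744457984}
scene 514.2950836682112 315.65017036493236 206.77971718244908 [[ 0.81969093 -0.24255501  0.51891603 -0.3658257 ]
 [-0.57243173 -0.31412622  0.75739463 -1.19366245]
 [-0.02070473 -0.91787351 -0.3963326   0.7222947 ]
 [ 0.          0.          0.          1.        ]]
top 390.9537996961322 314.65334797960276 195.8817872784277 [[-5.23805096e-03 -9.93596293e-01  1.12867044e-01  3.38569008e-01]
 [-9.99952509e-01  4.27679387e-03 -8.75716793e-03  3.37733163e-04]
 [ 8.21838051e-03 -1.12907555e-01 -9.93571508e-01  1.46633885e+00]
 [ 0.00000000e+00  0.00000000e+00  0.00000000e+00  1.00000000e+00]]
```

View pics/scene0.png

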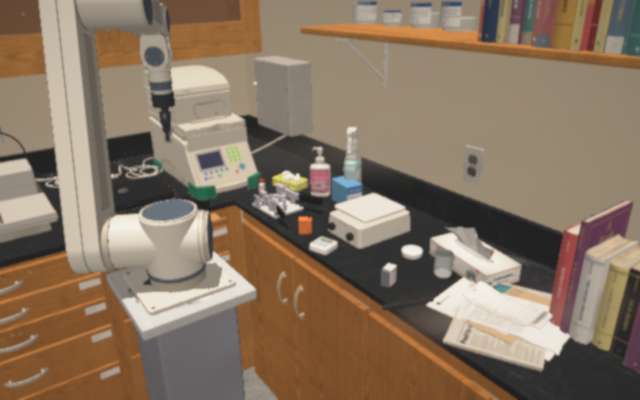

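View pics/top0.png

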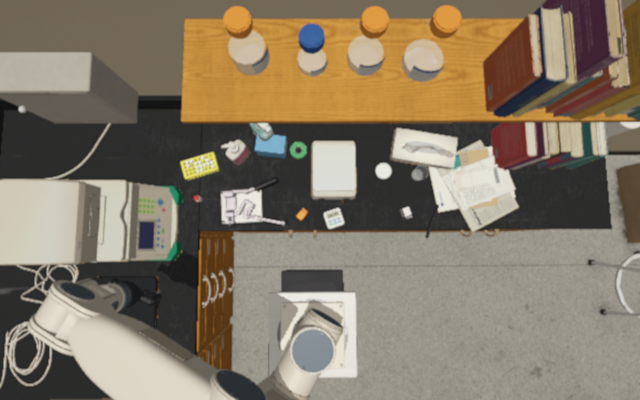

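Scene: pliers at scene (278,200)/top (242,206), white cassette at scene (388,275)/top (406,212), the orange look-alike at top (302,213), timer (333,217), beaker (418,172). I'll enlarge these.

```bash
cat > h.py <<'E'
import numpy as np, cv2
from bench import manip
def ray(d,u,v):
    T=np.array(d["world_from_camera"]); q=T[:3,:3]@np.array([(u-d["cx"])/d["fx"],(v-d["cy"])/d["fy"],1.]); return T[:3,3],q/np.linalg.norm(q)
def wray(d,s,u,v):
    x,y=(u-d["cx"])/d["fx"],(v-d["cy"])/d["fy"]; r=np.hypot(x,y)+1e-12
    c=np.array([np.sin(r)*x/r,np.sin(r)*y/r,np.cos(r)])
    T=np.array(d["T_tool_cam"]); R=np.array(s["eef_rot"])
    return np.array(s["eef_pos"])+R@T[:3,3], R@T[:3,:3]@c
def plane(o,q,z): return o+q*(z-o[2])/q[2]
def cross(a,b):
    (o,p),(O,P)=a,b; t=np.linalg.lstsq(np.c_[p,-P],O-o,rcond=None)[0]; A=o+p*t[0];B=O+P*t[1]; return (A+B)/2,np.linalg.norm(A-B)
def crop(img,x,y,w,h,f): return cv2.resize(img[y:y+h,x:x+w],None,fx=f,fy=f,interpolation=cv2.INTER_CUBIC)
E
python3 - <<'E'
from h import *
t=cv2.imread("pics/top0.png"); s=cv2.imread("pics/scene0.png")
m=np.vstack([np.hstack([crop(t,185,165,80,60,5),crop(t,385,190,80,60,5)]),np.hstack([crop(s,240,165,80,60,5),crop(s,370,245,80,60,5)])])
cv2.imwrite("pics/mos.png",m)
d=manip.get_image("top"); e=manip.get_image("scene")
for n,u,v,z in(("plate",242,206,.01),("cass",406,212,.05),("beaker",418,172,.06),("timer",333,217,.017),("orange",302,213,.05)): print(n,plane(*ray(d,u,v),z).round(3))
w=manip.get_image("wrist"); print({k:v for k,v in w.items() if k!="pixels"}); cv2.imwrite("pics/w0.png",w["pixels"])
E
```

```text
plate [0.467 0.259 0.01 ]
cass [ 0.439 -0.344  0.05 ]
beaker [ 0.585 -0.39   0.06 ]
timer [ 0.424 -0.08   0.017]
orange [0.437 0.034 0.05 ]
{'fx': 309.70691628693146, 'fy': 309.70691628693146, 'cx': 323.93539561419726, 'cy': 197.69248822757768, 'T_tool_cam': array([[-1.07075755e-04, -9.63396074e-01, -2.68082065e-01,
         6.72979351e-02],
       [ 9.99998650e-01,  3.36468268e-04, -1.60856647e-03,
         5.73965984e-04],
       [ 1.63988773e-03, -2.68081875e-01,  9.63394737e-01,
        -1.21109318e-01],
       [ 0.00000000e+00,  0.00000000e+00,  0.00000000e+00,
         1.00000000e+00]])}
```

View pics/mos.png

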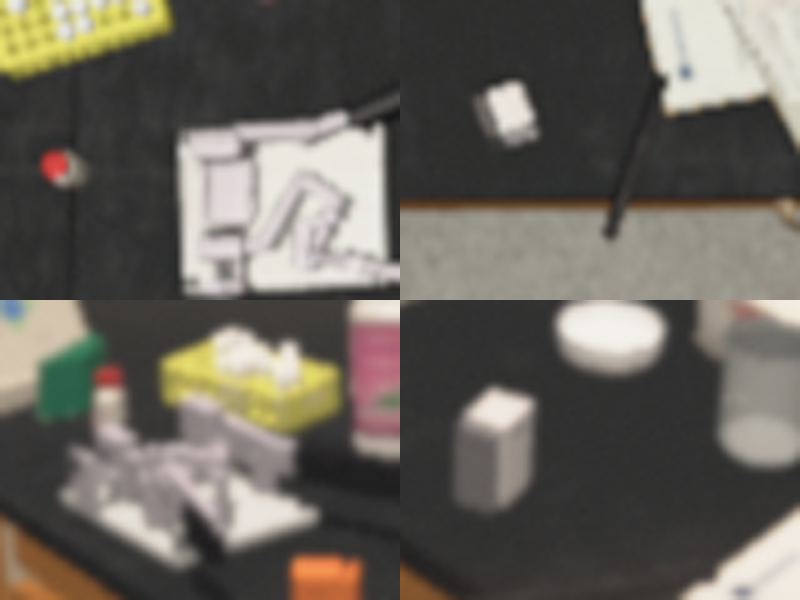

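Pliers' handles point to world −y, jaws to +y, so the pliers' axes are nearly the world's; vial (red cap) is left of them at top (198,198). I'll go over the pliers for a wrist view on the way.

Emit:
drive_tool --pt "3.5 -5 -1 3" --pt "7 -10 -2 6" --pt "10.5 -15 -3 9" --pt "14 -20 -4 12" --pt "17.5 -25 -5 15" --pt "20.5 -29 -5 18" --pt "20.5 -29 -5 21" --pt "20.5 -29 -5 21" --pt "20.5 -29 -5 21" --pt "20.5 -29 -5 21" --grip 0

```text
clock: 1.5
eef_pos: [0.3998, 0.2247, 0.2033]
eef_rot: [[-1.0, -0.004, 0.0], [-0.004, 1.0, 0.0], [-0.0, 0.0, -1.0]]
ft_force: [-0.3, 0.5, 0.5]
gripper_width: 1.0
finger_force: 0.0
```

```bash
cat >> h.py <<'E'
import pickle
def snap(name,n="wrist"):
    s=manip.read_state(); d=manip.get_image(n); pickle.dump((s,d),open(f"{name}.pkl","wb")); cv2.imwrite(f"pics/{name}.png",d["pixels"]); return s,d
E
python3 - <<'E'
from h import *
s,d=snap("w1"); print(s["clock"],s["eef_pos"],s["qd"].round(3),s["joint_pos"].round(2))
E
```

```text
1.5 [0.39982935 0.22474007 0.20332514] [ 0.001 -0.001 -0.    -0.001 -0.001 -0.002] [ 0.33  0.13 -0.28  1.17 -0.    0.32]
```

View pics/w1.png

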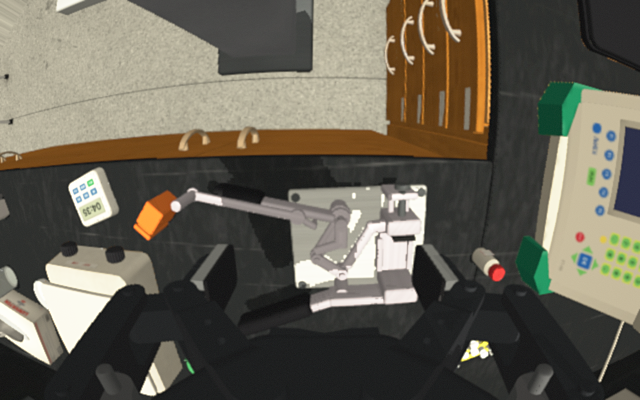

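The wrist view shows the pliers plate (corners about (291,190), (425,187), (295,287)), jaws at right (400,200–300), handle sleeve at (240,193), release pin near (185,198) close by the orange decoy (155,215), vial (490,265). Zoom in for detail.

Run:
```python
from h import *
s,d=pickle.load(open("w1.pkl","rb"))
cv2.imwrite("pics/w1z.png",crop(d["pixels"],170,175,266,150,3))
for n,u,v,z in(("c1",291,190,.01),("c2",425,187,.01),("c3",295,287,.01),("pin top",180,200,.101),("sleeve",240,193,.058),("vialcap",497,272,.05),("orange",152,220,0.05)): print(n,plane(*wray(d,s,u,v),z).round(3))
```

```text
c1 [0.412 0.19  0.01 ]
c2 [0.407 0.334 0.01 ]
c3 [0.53  0.191 0.01 ]
pin top [0.397 0.108 0.101]
sleeve [0.403 0.148 0.058]
vialcap [0.496 0.422 0.05 ]
orange [0.434 0.044 0.05 ]
```

View pics/w1z.png

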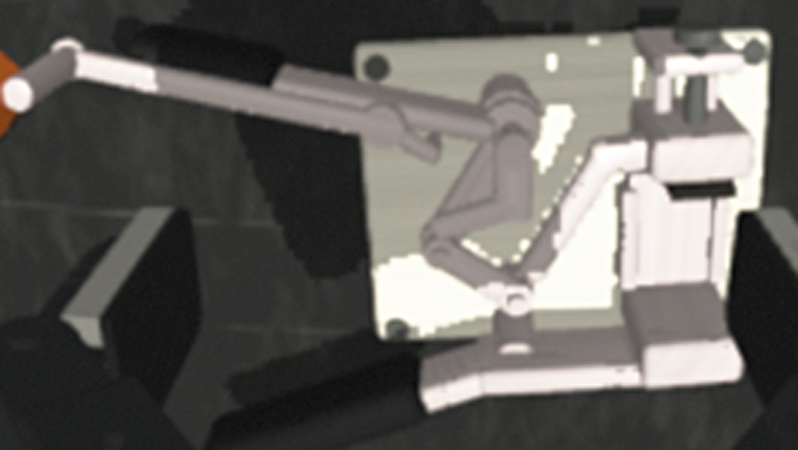

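Run:
```python
from h import *
s,d=pickle.load(open("w1.pkl","rb"))
def p(n,U,V,z):
    print(n,(plane(*wray(d,s,U/3+170,V/3+175),z)*1000).round(1))
for a in [("top e",400,40,.01),("top e",600,35,.01),("left e",358,80,.01),("left e",372,290,.01),("right e",771,60,.01),("right e",765,190,.01),("bot e",390,340,.01),("bot e",470,338,.01),("screw1",376,68,.01),("screw2",754,50,.01),("screw3",397,328,.01),
 ("pivot",508,95,.055),("fix jaw L",640,347,.064),("fix jaw R",742,340,.064),("slide L",653,178,.059),("slide R",750,175,.059),("guide outer L top",625,185,.024),("guide R",722,190,.024),("pin top",18,95,.101),("pin base",68,45,.061),("sleeve near top edge L",130,45,.058),("sleeve end R",278,65,.058)]: p(*a)
```

```text
top e [410.  203.1  10. ]
top e [407.8 273.1  10. ]
left e [424.6 187.9  10. ]
left e [509.  190.4  10. ]
right e [416.4 337.1  10. ]
right e [467.7 340.3  10. ]
bot e [531.8 196.8  10. ]
bot e [530.4 228.4  10. ]
screw1 [420.1 194.5  10. ]
screw2 [412.7 330.2  10. ]
screw3 [526.1 199.7  10. ]
pivot [415.9 238.8  55. ]
fix jaw L [501.1 284.4  64. ]
fix jaw R [500.1 319.9  64. ]
slide L [441.8 284.6  59. ]
slide R [441.3 316.5  59. ]
guide outer L top [458.7 282.5  24. ]
guide R [461.3 318.6  24. ]
pin top [402.9 103.5 101. ]
pin base [399.  102.1  61. ]
sleeve near top edge L [399.8 122.1  58. ]
sleeve end R [406.  169.3  58. ]
```

Emit:
drive_tool --pt "3 2.5 0 0" --pt "6 5 0 0" --pt "8 6.5 0 0" --pt "8 6.5 0 0" --pt "8 6.5 0 0" --pt "8 6.5 0 0" --pt "8 6.5 0 0" --pt "8 6.5 0 0" --pt "8 6.5 0 0" --pt "8 6.5 0 0"

```text
clock: 2.8
eef_pos: [0.4802, 0.2892, 0.2033]
eef_rot: [[-1.0, -0.004, 0.0], [-0.004, 1.0, 0.0], [-0.0, 0.0, -1.0]]
ft_force: [-0.4, 0.4, -0.0]
gripper_width: 0.998
finger_force: 0.0
```

Run:
```python
from h import *
s,d=snap("w2"); print(s["clock"],s["eef_pos"])
cv2.imwrite("pics/w2z.png",crop(d["pixels"],190,120,240,170,3.3))
```

```text
2.8 [0.48018456 0.28916588 0.20329967]
```

View pics/w2z.png

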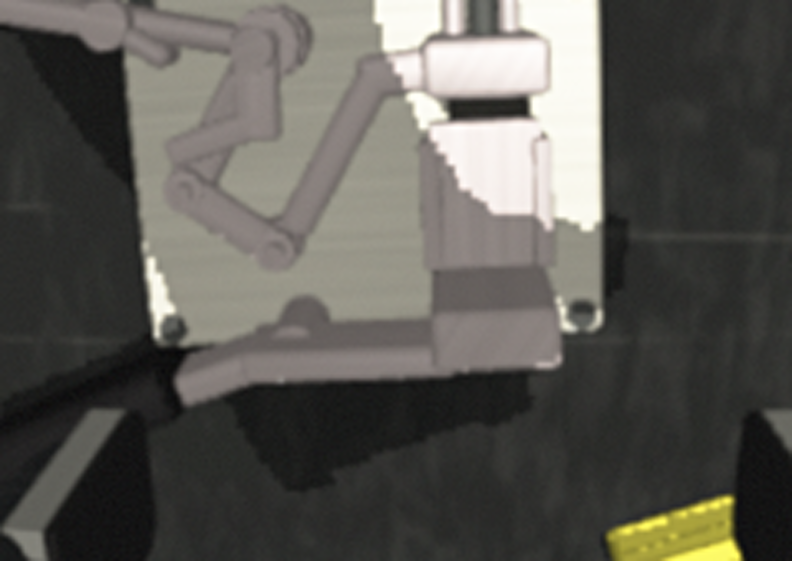

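Run:
```python
from h import *
s1,d1=pickle.load(open("w1.pkl","rb")); s2,d2=pickle.load(open("w2.pkl","rb"))
A=lambda U,V:wray(d1,s1,U/3+170,V/3+175)
B=lambda U,V:wray(d2,s2,U/3.3+190,V/3.3+120)
for n,a,b in (("fixL",(640,347),(433,308)),("fixR",(742,340),(556,308)),("slL",(653,178),(425,95)),("slR",(750,175),(548,93)),("fixbackR",(740,380),(560,365)),("joint",(515,298),(278,248)),("screw3",(397,328),(172,328)),("pivot",(515,120),(258,45))):
    p,e=cross(A(*a),B(*b)); print(n,(p*1000).round(1),round(e*1000,1))
for n,u,v,z in (("fixL",433,308,.064),("fixR",556,308,.064),("slL",425,95,.059),("slR",548,93,.059),("padmid",487,118,.036),("fixbotmid",490,268,.02),("guideLin",440,200,.024),("guideRin",535,200,.024),("guideL",440,240,.02),("guideRout",553,240,.024),("guideLout",421,240,.024)): print(n,(plane(*B(u,v),z)*1000).round(1))
```

```text
fixL [501.1 285.7  62.4] 2.6
fixR [499.5 319.7  64.8] 0.2
slL [443.2 284.8  56.4] 0.9
slR [442.4 317.1  56.7] 0.6
fixbackR [515.9 321.4  65.2] 0.4
joint [486.4 243.2  54.1] 1.4
screw3 [524.5 199.8  12.8] 0.2
pivot [429.  240.   44.8] 4.5
fixL [499.7 286.8  64. ]
fixR [499.7 319.9  64. ]
slL [443.2 284.5  59. ]
slR [442.4 316.6  59. ]
padmid [452.3 301.7  36. ]
fixbotmid [501.3 304.   20. ]
guideLin [478.9 288.4  24. ]
guideRin [478.7 317.1  24. ]
guideL [492.3 288.5  20. ]
guideRout [491.1 322.9  24. ]
guideLout [491.3 282.7  24. ]
```

Two views agree on heights (fixed jaw 62–65 mm, sliding 56–59): fixed face x≈0.500, nest ≈(0.481, 0.303), yaw ≈+1.8°, pivot ≈(0.429,0.241). On to the cassette.

Emit:
drive_tool --pt "-0.5 -6 0 0" --pt "-1 -12 0 0" --pt "-1.5 -18 0 0" --pt "-2 -24 0 0" --pt "-2.5 -30 0 0" --pt "-3 -36 0 0" --pt "-3.5 -42 0 0" --pt "-4 -48 0 0" --pt "-4 -54 0 0" --pt "-4 -58 0 0"

```text
clock: 4.1
eef_pos: [0.4398, -0.2935, 0.2032]
eef_rot: [[-1.0, -0.002, 0.0], [-0.002, 1.0, -0.0], [-0.0, -0.0, -1.0]]
ft_force: [0.3, 0.5, -0.0]
gripper_width: 0.997
finger_force: 0.0
```

Emit:
drive_tool --pt "0 0 0 0" --pt "0 0 0 0" --pt "0 0 0 0" --pt "0 0 0 0" --pt "0 0 0 0" --pt "0 0 0 0" --pt "0 0 0 0" --pt "0 0 0 0" --pt "0 0 0 0" --pt "0 0 0 0"

```text
clock: 5.35
eef_pos: [0.4402, -0.2908, 0.2033]
eef_rot: [[-1.0, -0.004, -0.0], [-0.004, 1.0, 0.0], [0.0, 0.0, -1.0]]
ft_force: [-0.5, 0.2, -0.1]
gripper_width: 1.002
finger_force: 0.0
```

Run:
```python
from h import *
s,d=snap("w3"); print(s["clock"],s["eef_pos"])
cv2.imwrite("pics/w3z.png",crop(d["pixels"],190,100,260,190,3))
```

```text
5.35 [ 0.44015884 -0.29083127  0.20325357]
```

View pics/w3z.png

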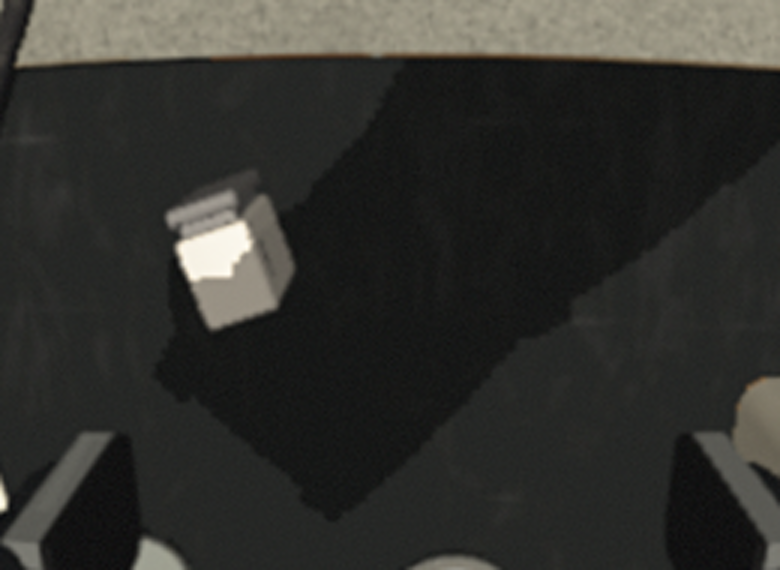

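The cassette's top is at zoom corners (176,243),(248,220),(277,306),(213,330), with the grey cover on the upper (world −x) side, turned about 20°.

Run:
```python
from h import *
s,d=pickle.load(open("w3.pkl","rb"))
C=[(178,244),(248,220),(277,306),(213,330)]
P=np.array([plane(*wray(d,s,u/3+190,v/3+100),.05)*1000 for u,v in C]); print(P.round(1),P.mean(0))
for i in range(4):
    q=P[(i+1)%4]-P[i]; print(np.linalg.norm(q).round(1),np.degrees(np.arctan2(q[1],q[0])).round(1))
t=cv2.imread("pics/top0.png");sc=cv2.imread("pics/scene0.png")
e=manip.get_image("scene"); 
p,g=cross(wray(d,s,228/3+190,276/3+100),ray(e,390,265)); print(p,g)
```

```text
[[ 433.8 -359.9   50. ]
 [ 426.4 -337.6   50. ]
 [ 453.5 -329.5   50. ]
 [ 461.5 -350.2   50. ]] [ 443.77542499 -344.3222977    50.        ]
23.5 108.3
28.3 16.6
22.2 -68.9
29.4 -160.7
[ 0.4437371  -0.34432082  0.0535786 ] 0.0016634800368736848
```

Emit:
drive_tool --pt "0.2 -3 -1 9" --pt "0.4 -5.35 -3 18.6" --pt "0.4 -5.35 -6 18.6" --pt "0.4 -5.35 -8 18.6" --pt "0.4 -5.35 -8 18.6" --pt "0.4 -5.35 -8 18.6" --pt "0.4 -5.35 -8 18.6" --pt "0.4 -5.35 -8 18.6" --pt "0.4 -5.35 -8 18.6" --pt "0.4 -5.35 -8 18.6"

```text
clock: 6.7
eef_pos: [0.4443, -0.3443, 0.1234]
eef_rot: [[-0.947, -0.323, 0.0], [-0.323, 0.947, -0.0], [-0.0, -0.0, -1.0]]
ft_force: [0.0, -1.6, 0.6]
gripper_width: 0.998
finger_force: 0.0
```

Run:
```python
from h import *
s,d=snap("w4"); print(s["clock"],s["eef_pos"],np.degrees(np.arctan2(s["eef_rot"][1,0],s["eef_rot"][0,0])))
im=d["pixels"]; g=cv2.cvtColor(im,cv2.COLOR_BGR2GRAY)
m=(g>95).astype(np.uint8); m[300:]=0
n,l,st,c=cv2.connectedComponentsWithStats(m)
for i in range(1,n):
    if st[i,4]>150: print(i,st[i],c[i].round(1))
cv2.imwrite("pics/w4z.png",crop(im,220,100,200,150,4))
```

```text
6.7 [ 0.44425877 -0.3442831   0.1234313 ] -161.18218612055412
1 [    0     0   550   300 71085] [205.3 121.7]
3 [ 584    0   56   57 1180] [617.6  21.4]
5 [ 95  44  30  12 216] [108.4  49.2]
6 [139  52  29  13 217] [152.1  57.9]
9 [564  88  37 128 291] [581.7 155.4]
10 [596  88  41 132 316] [618.5 155. ]
17 [ 305  188   36   49 1533] [322.8 213.6]
21 [ 532  225   57   63 2665] [559.7 255.1]
```

View pics/w4z.png

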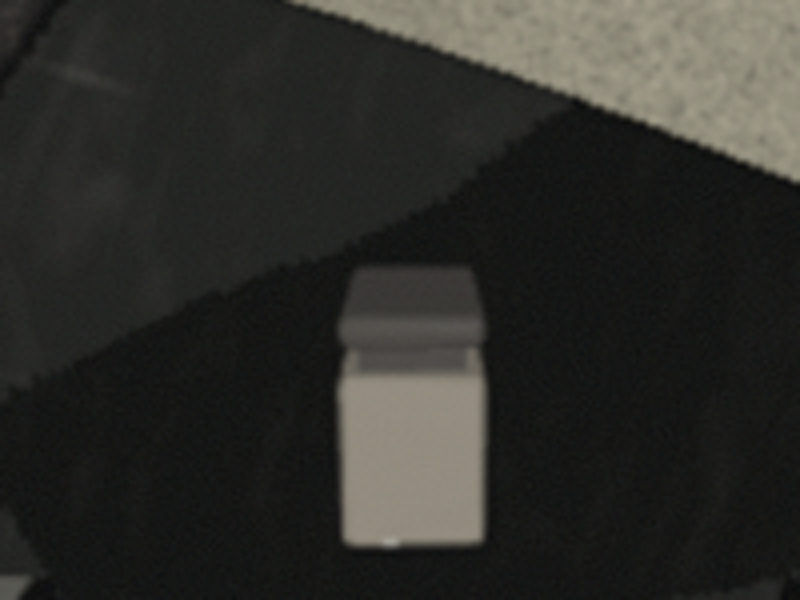

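Cassette is square to the tool, block top spans zoom (340–485, 375–545), cover above it.

Run:
```python
from h import *
s,d=pickle.load(open("w4.pkl","rb"))
R=s["eef_rot"]
for u,v in ((413,377),(413,543),(341,460),(486,460)):
    p=plane(*wray(d,s,u/4+220,v/4+100),.05); print((R.T@(p-s["eef_pos"])*1000).round(1),(p*1000).round(1))
```

```text
[15.5 -0.6 73.4] [ 429.8 -349.9   50. ]
[-13.6  -0.7  73.4] [ 457.4 -340.5   50. ]
[  1.2 -12.6  73.4] [ 447.2 -356.6   50. ]
[ 1.2 11.5 73.4] [ 439.4 -333.8   50. ]
```

Emit:
drive_tool --pt "0 0 -2.5 0" --pt "0 0 -5 0" --pt "0 0 -7 0" --pt "0 0 -7.3 0" --pt "0 0 -7.3 0" --pt "0 0 -7.3 0" --pt "0 0 -7.3 0" --pt "0 0 -7.3 0" --pt "0 0 -7.3 0" --pt "0 0 -7.3 0"

```text
clock: 8.0
eef_pos: [0.4442, -0.3443, 0.0503]
eef_rot: [[-0.947, -0.323, -0.0], [-0.323, 0.947, 0.0], [0.0, 0.0, -1.0]]
ft_force: [-0.1, 0.3, -0.0]
gripper_width: 1.002
finger_force: 0.0
```

Emit:
drive_tool --pt "0 0 0 0" --pt "0 0 0 0" --pt "0 0 0 0" --pt "0 0 0 0" --pt "0 0 0 0" --pt "0 0 0 0" --pt "0 0 0 0" --pt "0 0 0 0" --pt "0 0 0 0" --pt "0 0 0 0" --grip 225

```text
clock: 9.25
eef_pos: [0.4443, -0.3444, 0.0504]
eef_rot: [[-0.947, -0.322, 0.0], [-0.322, 0.947, -0.0], [-0.0, -0.0, -1.0]]
ft_force: [1.1, 0.7, 4.2]
gripper_width: 0.264
finger_force: 59.3
```

Emit:
drive_tool --pt "0 0 1 0" --pt "0 0 5 0" --pt "0 2 10 0" --pt "0 7 14 -3" --pt "0 13 14 -6" --pt "0 19 14 -9" --pt "0.5 25 14 -12" --pt "1 31 14 -15" --pt "1.5 37 14 -17" --pt "2 43 14 -17"

```text
clock: 10.5
eef_pos: [0.4638, 0.0876, 0.1907]
eef_rot: [[-1.0, -0.031, 0.0], [-0.031, 1.0, -0.0], [-0.0, -0.0, -1.0]]
ft_force: [1.0, -0.1, -1.2]
gripper_width: 0.268
finger_force: 59.1
```

Emit:
drive_tool --pt "0.5 6 0 0" --pt "1 12 0 0" --pt "1.8 18 0 0" --pt "1.8 21.7 0 0" --pt "1.8 21.7 0 0" --pt "1.8 21.7 -1 0" --pt "1.8 21.7 -3 0" --pt "1.8 21.7 -3 0" --pt "1.8 21.7 -3 0" --pt "1.8 21.7 -3 0"

```text
clock: 11.75
eef_pos: [0.4826, 0.3024, 0.161]
eef_rot: [[-1.0, -0.031, 0.001], [-0.031, 1.0, 0.0], [-0.001, 0.0, -1.0]]
ft_force: [0.5, 0.1, -1.6]
gripper_width: 0.266
finger_force: 59.2
```

Run:
```python
from h import *
s,d=snap("w5"); print(s["clock"],s["eef_pos"],np.degrees(np.arctan2(s["eef_rot"][1,0],s["eef_rot"][0,0])))
cv2.imwrite("pics/w5z.png",crop(d["pixels"],200,100,240,180,3.3))
```

```text
11.75 [0.4825704  0.30242846 0.16103594] -178.21910732117163
```

View pics/w5z.png

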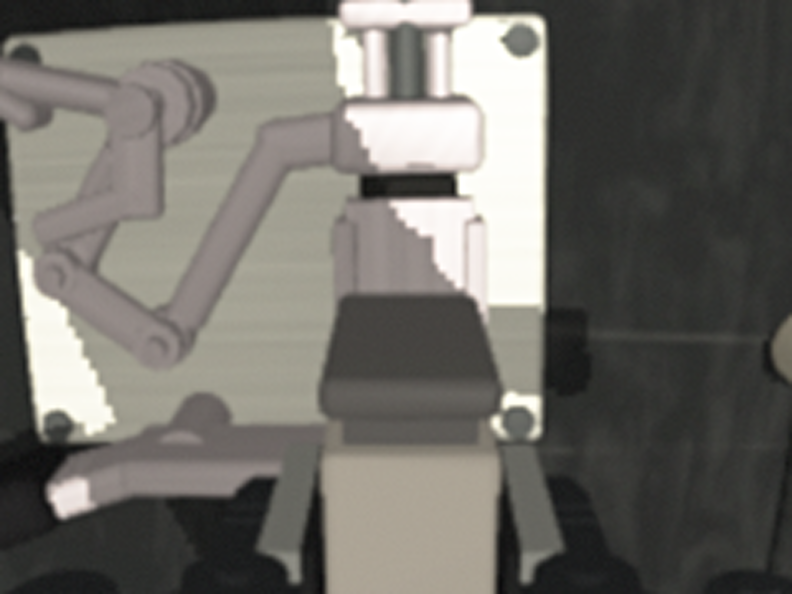

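Run:
```python
from h import *
s,d=pickle.load(open("w5.pkl","rb")); R=s["eef_rot"]
for n,u,v,z in (("slide edge L",336,168,.059),("slide edge R",482,168,.059),("guideLin",357,250,.024),("guideRin",468,250,.024),("guideLout",334,250,.024),("guideRout",487,250,.024),("cover bot",412,296,.1116),("cover top out",412,380,.1596),("block top edge",412,450,.1606),("blkL",325,500,.1606),("blkR",500,500,.1606)):
    p=plane(*wray(d,s,u/3.3+200,v/3.3+100),z); print(n,(p*1000).round(1),(R.T@(p-s["eef_pos"])*1000).round(1))
```

```text
slide edge L [442.9 285.2  59. ] [ 40.3 -16.  102. ]
slide edge R [441.9 317.2  59. ] [ 40.3  16.  102. ]
guideLin [468.3 288.6  24. ] [ 14.8 -13.5 137. ]
guideRin [467.4 317.1  24. ] [ 14.8  15.1 137. ]
guideLout [468.5 282.6  24. ] [ 14.8 -19.4 137. ]
guideRout [467.2 322.1  24. ] [ 14.8  20.  137. ]
cover bot [458.1 302.2 111.6] [24.5  0.6 49.4]
cover top out [457.  302.1 159.6] [25.5  0.5  1.4]
block top edge [466.2 302.4 160.6] [16.4  0.5  0.4]
blkL [473.7 291.2 160.6] [  9.2 -10.9   0.4]
blkR [473.  314.2 160.6] [ 9.2 12.1  0.4]
```

Emit:
drive_tool --pt "0 0 -2 0" --pt "0 0 -4 0" --pt "0 0 -6 0" --pt "0 0 -7.5 0" --pt "0 0 -8.2 0" --pt "0 0 -8.6 0" --pt "0 0 -8.8 0" --pt "0 0 -8.9 0" --pt "0 0 -8.9 0" --pt "0 0 -8.9 0"

```text
clock: 13.05
eef_pos: [0.4823, 0.3028, 0.0715]
eef_rot: [[-0.999, -0.032, 0.0], [-0.032, 0.999, 0.0], [-0.0, 0.0, -1.0]]
ft_force: [1.4, -0.3, -0.4]
gripper_width: 0.27
finger_force: 59.2
```

Emit:
drive_tool --pt "0 0 -0.05 0" --pt "0 0 -0.1 0" --pt "0 0 -0.15 0" --pt "0 0 -0.2 0" --pt "0 0 -0.2 0" --pt "0 0 -0.2 0" --pt "0 0 -0.2 0" --pt "0 0 -0.2 0" --pt "0 0 -0.2 0" --pt "0 0 -0.2 0"

```text
clock: 14.3
eef_pos: [0.4823, 0.3027, 0.0704]
eef_rot: [[-0.999, -0.032, 0.001], [-0.032, 0.999, 0.0], [-0.001, 0.0, -1.0]]
ft_force: [-3.4, -2.1, 10.2]
gripper_width: 0.266
finger_force: 60.9
```

Emit:
drive_tool --pt "0 0 0 0" --pt "0 0 0 0" --pt "0 0 0 0" --pt "0 0 0 0" --pt "0 0 0.5 0" --pt "0 0 2 0" --pt "0 0 4.5 0" --pt "0 0 8 0" --pt "0 0 12 0" --pt "0 0 12 0" --grip 140

```text
clock: 15.55
eef_pos: [0.4835, 0.3033, 0.1935]
eef_rot: [[-0.999, -0.032, 0.006], [-0.032, 0.999, 0.003], [-0.006, 0.002, -1.0]]
ft_force: [-0.4, 0.4, -0.6]
gripper_width: 0.451
finger_force: 0.0
```

Run:
```python
from h import *
s,d=snap("w6"); print(s["clock"],s["eef_pos"],np.degrees(np.arctan2(s["eef_rot"][1,0],s["eef_rot"][0,0])))
e=manip.get_image("scene")["pixels"]
m=np.hstack([crop(d["pixels"],60,100,390,200,1.5),cv2.resize(crop(e,240,160,54,80,3.75),None,fx=1,fy=1)])
cv2.imwrite("pics/w6z.png",m); print(m.shape)
```

```text
15.55 [0.48348934 0.30329315 0.19352731] -178.1843572270152
(300, 787, 3)
```

View pics/w6z.png

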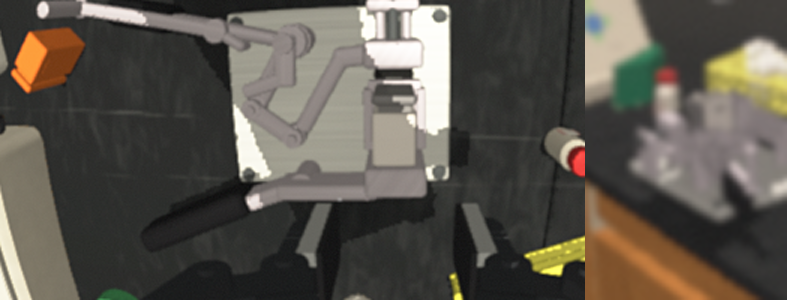

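The cassette stands in the nest against the guide bars (zoom (395,130)), let go, cover toward the sliding jaw; vial and everything else undisturbed. My ten views are used; from here I work numerically. Now the handle line.

Run:
```python
from h import *
s1,d1=pickle.load(open("w1.pkl","rb")); s6,d6=pickle.load(open("w6.pkl","rb"))
A=lambda U,V:wray(d1,s1,U/3+170,V/3+175)
B=lambda U,V:wray(d6,s6,U/1.5+60,V/1.5+100)
p,e=cross(A(18,95),B(43,10)); print("pin top",p.round(4),e)
for z in(.044,.058): print(z,[ (plane(*A(*q),z)*1000).round(1)[:2] for q in((280,66),(490,106),(270,88),(278,77),(130,22),(280,62))])
# black sleeve contour check: darkest pixels near sleeve
im=d1["pixels"]; g=cv2.cvtColor(im,cv2.COLOR_BGR2GRAY); r=g[178:206,200:268]; print(r[::2,::3])
```

```text
pin top [0.403  0.1034 0.101 ] 0.00010942704112395616
0.044 [array([410.2, 167. ]), array([423. , 233.7]), array([417.5, 163.4]), array([413.8, 166.2]), array([395.6, 117.4]), array([408.8, 167.1])]
0.058 [array([406.3, 169.9]), array([418.5, 233.2]), array([413.2, 166.4]), array([409.7, 169.1]), array([392.5, 122.8]), array([405., 170.])]
[[ 50  47  51  57  51  51  56  58  54  54  40  33  31  29  28  30  29  30
   36  30  31  31  28]
 [ 50  49  49  49  43  45  55  58  57  47  38  30  32  30  29  29  29  29
   32  33  32  28  30]
 [ 49  49  48  34  31  29  46  46  48  42  36  30  33  30  32  30  29  33
   32  36  34  31  31]
 [ 48  49  49  33  31  29  27  18  21  21  25  28  31  32  33  33  32  32
   31  34  33  33  30]
 [ 47  49  47  31  33  25  23  23  19  16  18  19  21  21  27  29  31  35
   30  33  31  32  28]
 [ 52  49  49  28  30  29  28  26  19  20  20  17  18  20  20  19  20  26
   28  30  30  33  29]
 [ 50  44  48  31  31  38  36  34  21  20  22  20  20  20  22  17  19  18
   23  21  23  30  30]
 [130  86  58  44  33  44  44  42  24  24  27  20  23  26  23  21  20  15
   19  18  19  20  31]
 [235 214 178 132  89  48  50  47  25  25  25  26  24  24  23  23  21  22
   21  20  17  19  27]
 [244 246 244 242 221 183 131  71  46  27  24  27  24  28  23  23  22  23
   22  19  16  27  63]
 [239 240 242 245 246 248 244 180 124 108  81  55  36  26  27  24  28  24
   22  25  20  77 111]
 [218 237 239 238 241 242 246 208 152 150 142 132 110  89  67  42  31  28
   28  23  20 108 112]
 [ 71 111 172 220 236 238 239 209 148 151 154 154 150 146 133 120  94  66
   44  26  49 145 133]
 [ 45  43  41  59 113 162 234 234 146 147 148 151 152 154 155 153 146 136
  121 103 102 154 156]]
```

Emit:
drive_tool --pt "-4 -4 0 -3" --pt "-8 -8 0 -6" --pt "-11.5 -12 0 -9" --pt "-11.5 -15.5 0 -13" --pt "-11.5 -15.5 0 -13" --pt "-11.5 -15.5 -3 -13" --pt "-11.5 -15.5 -7 -13" --pt "-11.5 -15.5 -10 -13" --pt "-11.5 -15.5 -12.7 -13" --pt "-11.5 -15.5 -12.7 -13" --grip 255

```text
clock: 16.9
eef_pos: [0.3658, 0.1479, 0.0606]
eef_rot: [[-0.981, 0.193, -0.005], [0.193, 0.981, -0.001], [0.005, -0.002, -1.0]]
ft_force: [0.2, -0.6, 1.1]
gripper_width: 0.004
finger_force: 0.0
```

```bash
cat > arc.py <<'E'
import sys,numpy as np
P=np.array([429.,241.])
def pose(th,off,L=100): # TCP xy mm for handle angle th deg, normal offset off
    t=np.radians(th); R=np.array([[np.cos(t),-np.sin(t)],[np.sin(t),np.cos(t)]]); return P+R@np.array([-off,-L])
E
python3 - <<'E'
from h import *; from arc import *
s=manip.read_state(); print(s["clock"],s["eef_pos"],np.degrees(np.arctan2(s["eef_rot"][1,0],s["eef_rot"][0,0])),s["ft_force"],s["gripper_width"])
for th in range(-12,34,2): print(th,pose(th,20).round(1))
E
```

```text
16.9 [0.36577466 0.14791998 0.0606081 ] 168.86670483095915 [ 0.20018809 -0.56105659  1.05013098] 0.003791971868296247
-12 [388.6 147.3]
-10 [391.9 146. ]
-8 [395.3 144.8]
-6 [398.7 143.6]
-4 [402.1 142.6]
-2 [405.5 141.8]
0 [409. 141.]
2 [412.5 140.4]
4 [416.  139.8]
6 [419.6 139.5]
8 [423.1 139.2]
10 [426.7 139. ]
12 [430.2 139. ]
14 [433.8 139.1]
16 [437.3 139.4]
18 [440.9 139.7]
20 [444.4 140.2]
22 [447.9 140.8]
24 [451.4 141.5]
26 [454.9 142.4]
28 [458.3 143.3]
30 [461.7 144.4]
32 [465.  145.6]
```

Emit:
drive_tool --pt "0.8 0 0 0" --pt "1.5 0 0 0" --pt "1.9 -0.1 0 0" --pt "2.2 -0.15 0 0" --pt "2.4 -0.2 0 0" --pt "2.6 -0.3 0 1" --pt "2.8 -0.3 0 2" --pt "3.0 -0.35 0 3" --pt "3.1 -0.4 0 4" --pt "3.1 -0.4 0 4"

```text
clock: 18.15
eef_pos: [0.3983, 0.1437, 0.0623]
eef_rot: [[-0.992, 0.125, 0.0], [0.125, 0.992, -0.0], [-0.0, -0.0, -1.0]]
ft_force: [-0.9, -0.9, -0.5]
gripper_width: 0.001
finger_force: 0.4
```

Emit:
drive_tool --pt "0.15 -0.03 0 1" --pt "0.3 -0.07 0 2" --pt "0.45 -0.1 0 3" --pt "0.6 -0.15 0 4" --pt "0.75 -0.2 0 5" --pt "0.9 -0.25 0 6" --pt "1.1 -0.28 0 7" --pt "1.25 -0.32 0 8" --pt "1.4 -0.35 0 9" --pt "1.4 -0.35 0 9"

```text
clock: 19.4
eef_pos: [0.4115, 0.1402, 0.062]
eef_rot: [[-0.999, -0.032, -0.001], [-0.032, 0.999, 0.0], [0.001, 0.0, -1.0]]
ft_force: [-4.3, 1.0, 0.6]
gripper_width: -0.005
finger_force: 2.4
```

Emit:
drive_tool --pt "0.15 -0.02 0 1" --pt "0.3 -0.04 0 1.5" --pt "0.4 -0.06 0 2" --pt "0.5 -0.08 0 3" --pt "0.6 -0.09 0 3.5" --pt "0.7 -0.1 0 4" --pt "0.8 -0.1 0 4.5" --pt "0.9 -0.1 0 5" --pt "1.05 -0.1 0 6" --pt "1.05 -0.1 0 6"

```text
clock: 20.65
eef_pos: [0.4229, 0.1391, 0.0623]
eef_rot: [[-0.991, -0.136, 0.0], [-0.136, 0.991, -0.0], [-0.0, -0.0, -1.0]]
ft_force: [-4.2, -1.2, 0.0]
gripper_width: -0.003
finger_force: 2.0
```

Emit:
drive_tool --pt "0.1 0 0 0.5" --pt "0.2 0 0 1" --pt "0.3 0 0 1.5" --pt "0.4 0 0 2" --pt "0.45 0 0 2.5" --pt "0.5 0 0 3" --pt "0.6 0 0 3.5" --pt "0.7 0 0 4" --pt "0.7 0 0 4" --pt "0.7 0 0 4"

```text
clock: 21.9
eef_pos: [0.4291, 0.1388, 0.0621]
eef_rot: [[-0.979, -0.205, -0.001], [-0.205, 0.979, -0.001], [0.001, -0.001, -1.0]]
ft_force: [-5.4, -4.1, 1.0]
gripper_width: -0.001
finger_force: 3.4
```

Emit:
drive_tool --pt "0.05 0 0 0.3" --pt "0.1 0 0 0.6" --pt "0.15 0 0 1" --pt "0.2 0 0 1.3" --pt "0.25 0 0 1.6" --pt "0.3 0 0 2" --pt "0.35 0 0 2" --pt "0.4 0 0 2" --pt "0.4 0 0 2" --pt "0.4 0 0 2"

```text
clock: 23.15
eef_pos: [0.433, 0.1389, 0.062]
eef_rot: [[-0.971, -0.239, -0.002], [-0.239, 0.971, -0.001], [0.002, -0.0, -1.0]]
ft_force: [-6.7, -2.4, 1.5]
gripper_width: 0.001
finger_force: 3.6
```

Emit:
drive_tool --pt "0.05 0 0 0.3" --pt "0.1 0 0 0.6" --pt "0.15 0 0 1" --pt "0.2 0 0 1.3" --pt "0.25 0 0 1.6" --pt "0.3 0.02 0 2" --pt "0.35 0.03 0 2" --pt "0.4 0.03 0 2" --pt "0.4 0.03 0 2" --pt "0.4 0.03 0 2"

```text
clock: 24.4
eef_pos: [0.4373, 0.1392, 0.0621]
eef_rot: [[-0.962, -0.273, -0.001], [-0.273, 0.962, -0.001], [0.001, -0.0, -1.0]]
ft_force: [-5.6, -2.1, 0.4]
gripper_width: -0.003
finger_force: 3.2
```

Emit:
drive_tool --pt "0.05 0 0 0.3" --pt "0.1 0 0 0.6" --pt "0.15 0 0 1" --pt "0.2 0 0 1.3" --pt "0.25 0 0 1.6" --pt "0.3 0.02 0 1.8" --pt "0.3 0.03 0 1.8" --pt "0.3 0.03 0 1.8" --pt "0.3 0.03 0 1.8" --pt "0.3 0.03 0 1.8"

```text
clock: 25.65
eef_pos: [0.4407, 0.1397, 0.0623]
eef_rot: [[-0.953, -0.303, 0.0], [-0.303, 0.953, -0.0], [0.0, -0.0, -1.0]]
ft_force: [-3.9, -2.7, -1.3]
gripper_width: 0.004
finger_force: 2.4
```

Emit:
drive_tool --pt "0.05 0 0 0.3" --pt "0.1 0 0 0.6" --pt "0.15 0 0 1" --pt "0.2 0 0 1.3" --pt "0.25 0.03 0 1.6" --pt "0.3 0.05 0 1.8" --pt "0.3 0.05 0 1.8" --pt "0.3 0.05 0 1.8" --pt "0.3 0.05 0 1.8" --pt "0.3 0.05 0 1.8"

```text
clock: 26.9
eef_pos: [0.4437, 0.1403, 0.0623]
eef_rot: [[-0.943, -0.332, 0.0], [-0.332, 0.943, -0.0], [-0.0, -0.0, -1.0]]
ft_force: [-2.7, -2.9, 0.8]
gripper_width: -0.001
finger_force: 1.4
```

Emit:
drive_tool --pt "0.04 0 0 0.3" --pt "0.08 0 0 0.6" --pt "0.12 0 0 0.9" --pt "0.16 0.02 0 1.2" --pt "0.2 0.03 0 1.4" --pt "0.25 0.05 0 1.5" --pt "0.25 0.05 0 1.5" --pt "0.25 0.05 0 1.5" --pt "0.25 0.05 0 1.5" --pt "0.25 0.05 0 1.5"

```text
clock: 28.15
eef_pos: [0.4462, 0.1408, 0.0623]
eef_rot: [[-0.934, -0.357, 0.0], [-0.357, 0.934, 0.0], [-0.0, 0.0, -1.0]]
ft_force: [-1.7, -0.5, 0.3]
gripper_width: -0.001
finger_force: 0.4
```

Emit:
drive_tool --pt "0.04 0 0 0.3" --pt "0.08 0 0 0.6" --pt "0.12 0 0 0.9" --pt "0.16 0.02 0 1.2" --pt "0.2 0.03 0 1.2" --pt "0.2 0.04 0 1.2" --pt "0.2 0.04 0 1.2" --pt "0.2 0.04 0 1.2" --pt "0.2 0.04 0 1.2" --pt "0.2 0.04 0 1.2"

```text
clock: 29.4
eef_pos: [0.4482, 0.1412, 0.0623]
eef_rot: [[-0.926, -0.376, 0.0], [-0.376, 0.926, 0.0], [-0.0, 0.0, -1.0]]
ft_force: [0.6, -0.7, 0.4]
gripper_width: 0.004
finger_force: 0.0
```

Emit:
drive_tool --pt "0.03 0 0 0.2" --pt "0.06 0 0 0.4" --pt "0.09 0 0 0.6" --pt "0.12 0.01 0 0.8" --pt "0.15 0.02 0 1" --pt "0.18 0.03 0 1" --pt "0.2 0.04 0 1" --pt "0.2 0.04 0 1" --pt "0.2 0.04 0 1" --pt "0.2 0.04 0 1"

```text
clock: 30.65
eef_pos: [0.4502, 0.1416, 0.0623]
eef_rot: [[-0.92, -0.393, -0.0], [-0.393, 0.92, -0.0], [0.0, 0.0, -1.0]]
ft_force: [0.1, 1.1, -0.0]
gripper_width: -0.001
finger_force: 0.0
```

Emit:
drive_tool --pt "0.04 0 0 0.2" --pt "0.08 0 0 0.4" --pt "0.12 0.01 0 0.6" --pt "0.16 0.02 0 0.9" --pt "0.2 0.03 0 1.2" --pt "0.25 0.05 0 1.4" --pt "0.25 0.05 0 1.4" --pt "0.25 0.05 0 1.4" --pt "0.25 0.05 0 1.4" --pt "0.25 0.05 0 1.4"

```text
clock: 31.9
eef_pos: [0.4517, 0.1418, 0.062]
eef_rot: [[-0.91, -0.415, -0.002], [-0.415, 0.91, -0.001], [0.002, 0.0, -1.0]]
ft_force: [-5.7, -3.2, 2.4]
gripper_width: -0.0
finger_force: 3.2
```

Emit:
drive_tool --pt "-1.5 -0.6 0 0" --pt "-3 -1.2 0 0" --pt "-3 -1.2 4 0" --pt "-3 -1.2 9 -5" --pt "-4 2 14 -12" --pt "-5.2 6 14 -20" --pt "-5.2 8.3 14 -24.5" --pt "-5.2 8.3 14 -24.5" --pt "-5.2 8.3 14 -24.5" --pt "-5.2 8.3 14 -24.5"

```text
clock: 33.15
eef_pos: [0.4006, 0.2242, 0.2022]
eef_rot: [[-1.0, -0.0, -0.0], [-0.0, 1.0, -0.0], [0.0, -0.0, -1.0]]
ft_force: [-0.2, 0.5, 0.0]
gripper_width: -0.002
finger_force: 0.0
```

Run:
```python
from h import *
s,d=snap("w7"); print(s["clock"],s["eef_pos"],np.degrees(np.arctan2(s["eef_rot"][1,0],s["eef_rot"][0,0])))
s1,d1=pickle.load(open("w1.pkl","rb"))
im=d["pixels"]; g=cv2.cvtColor(im,cv2.COLOR_BGR2GRAY); hsv=cv2.cvtColor(im,cv2.COLOR_BGR2HSV)
# project expected features
def proj(d,s,p):
    T=np.array(d["T_tool_cam"]); R=np.array(s["eef_rot"]); q=R.T@(np.array(p)-s["eef_pos"]); q=T[:3,:3].T@(q-T[:3,3])
    r=np.arctan2(np.hypot(q[0],q[1]),q[2]); f=d["fx"]*r/np.hypot(q[0],q[1]); return (np.array([d["cx"],d["cy"]])+f*q[:2]).round(1)
from arc import *
for th in (20,24,28):
    xy=pose(th,0,140)/1000; print(th,xy,proj(d,s,[*xy,.101]),proj(d,s,[*xy,.061]))
for n,p in(("sl edge open L",[.443,.285,.059]),("sl edge clamped R",[.457,.317,.059]),("fix edge mid",[.500,.3025,.064]),("pin old",[.403,.1034,.101])): print(n,proj(d,s,p))
# profile along rows at column of jaw
c=int(proj(d,s,[.45,.295,.059])[0]); print(c,g[205:310,c])
x0,y0=proj(d,s,[*(pose(24,0,140)/1000),.09]).astype(int)
print(x0,y0); print(g[y0-30:y0+34:2,x0-45:x0+46:3])
```

```text
33.15 [0.40064435 0.22423284 0.20219728] -179.99870291380537
20 [0.47688282 0.10944303] [195.4 285.8] [209.6 265.5]
24 [0.48594313 0.11310364] [200.8 294.6] [214.2 273.5]
28 [0.49472602 0.11738734] [206.8 302.9] [219.3 281.2]
sl edge open L [389.1 234.9]
sl edge clamped R [419.9 247.6]
fix edge mid [402.3 288.7]
pin old [175.8 206.8]
398 [195 196 200 201 198 195 190 187 186 182 160 149 149 150 151 150 149 142
 126 110 105 109 109 109 108 108 109 111 108 106 106 111 134 178 215 229
 232 233 232 230 230 231 231 231 231 221 169  89  40  41  44  49  61  72
  80 117 150 170 171 151 154 209 234 249 251 251 252 252 219 108  28  26
  27  24  28  29  30  35  38  35  29  31  27  27  27  30  30  28  31  32
  34  34  33  34  33  31  34  32  33  32  36  36  38  38  38]
204 288
[[ 47  47  47  44  44  49  45  50  45  44  46  57  50  50  49  49  52  49
   48  52  46  45  29  27  31  33  34  37  39  80 118]
 [ 49  49  48  45  43  48  44  47  49  45  44  55  54  48  48  47  52  51
   47  51  48  48  39  32  33  29  23  75 143 166 139]
 [ 49  50  49  43  44  45  45  46  47  45  43  48  57  48  47  47  
[... 3103 characters left out ...]
   25  28  32  33  30  30  33  32  31  35  35  35  38]
 [ 61  27  27  28  26  28  29  28  28  24  29  27  30  26  26  29  27  27
   32  33  31  32  32  31  34  33  41  36  36  37  38]
 [ 25  28  28  28  30  26  28  29  28  30  27  29  30  29  28  27  29  31
   34  33  31  31  28  31  34  42  44  30  38  37  37]
 [ 28  27  26  27  26  26  29  28  31  27  28  28  29  28  29  30  30  34
   32  32  33  33  33  36  44  46  46  33  36  35  38]
 [ 28  28  27  29  28  28  29  30  27  28  29  29  30  29  31  33  32  32
   31  32  32  33  41  45  45  44  46  33  34  36  37]
 [ 28  28  27  29  27  30  27  30  29  27  26  27  29  32  31  32  33  32
   33  31  30  36  47  45  46  44  45  33  33  34  35]]
```

The handle stays at about 23° with nothing touching it (pin top at pixel (199,292)), and the sliding jaw edge has advanced ~18 mm: locked. Now to the +x side of the pin.

Emit:
drive_tool --pt "4 -3 0 6" --pt "8 -7 0 12" --pt "10.9 -10.1 0 18" --pt "10.9 -10.1 0 23" --pt "10.9 -10.1 -3 23" --pt "10.9 -10.1 -6 23" --pt "10.9 -10.1 -9 23" --pt "10.9 -10.1 -11 23" --pt "10.9 -10.1 -11 23" --pt "10.9 -10.1 -11 23" --grip 255

```text
clock: 34.45
eef_pos: [0.5102, 0.1238, 0.093]
eef_rot: [[-0.921, -0.391, 0.001], [-0.391, 0.921, 0.0], [-0.001, -0.0, -1.0]]
ft_force: [-0.9, 0.3, 0.2]
gripper_width: 0.003
finger_force: 0.0
```

Emit:
drive_tool --pt "-0.4 -0.15 0 0" --pt "-0.8 -0.3 0 0" --pt "-1.2 -0.5 0 0" --pt "-1.5 -0.6 0 0" --pt "-1.8 -0.75 0 0" --pt "-2.1 -0.9 0 0" --pt "-2.4 -1.0 0 0" --pt "-2.7 -1.1 0 0" --pt "-3.0 -1.2 0 0" --pt "-3.0 -1.2 0 0"

```text
clock: 35.7
eef_pos: [0.4794, 0.112, 0.0923]
eef_rot: [[-0.92, -0.391, -0.0], [-0.391, 0.92, -0.0], [0.0, 0.0, -1.0]]
ft_force: [0.4, 0.5, -0.2]
gripper_width: 0.001
finger_force: 0.2
```

Emit:
drive_tool --pt "-0.4 -0.1 0 0" --pt "-0.8 -0.2 0 0" --pt "-1.2 -0.3 0 0" --pt "-1.6 -0.4 0 0" --pt "-2.0 -0.5 0 0" --pt "-2.4 -0.6 0 0" --pt "-2.7 -0.6 0 0" --pt "-3.0 -0.6 0 0" --pt "-3.0 -0.6 0 0" --pt "-3.0 -0.6 0 0"

```text
clock: 36.95
eef_pos: [0.4498, 0.1061, 0.0923]
eef_rot: [[-0.92, -0.391, 0.0], [-0.391, 0.92, 0.0], [-0.0, -0.0, -1.0]]
ft_force: [1.2, -0.8, 1.1]
gripper_width: -0.003
finger_force: 0.0
```

```bash
cat >> h.py <<'E'
def proj(d,s,p):
    T=np.array(d["T_tool_cam"]); R=np.array(s["eef_rot"]); q=R.T@(np.array(p)-s["eef_pos"]); q=T[:3,:3].T@(q-T[:3,3])
    r=np.arctan2(np.hypot(q[0],q[1]),q[2]); f=d["fx"]*r/np.hypot(q[0],q[1]); return (np.array([d["cx"],d["cy"]])+f*q[:2]).round(1)
E
python3 - <<'E'
from h import *
from arc import *
s,d=snap("w8"); print(s["clock"],s["eef_pos"])
for th in(-11,0,10): print(th,proj(d,s,[*(pose(th,0,140)/1000),.101]))
g=cv2.cvtColor(d["pixels"],cv2.COLOR_BGR2GRAY)
print(proj(d,s,[.443,.3,.059]),proj(d,s,[.4615,.3,.059]))
m=cv2.resize(g,None,fx=.1,fy=.1,interpolation=cv2.INTER_AREA); print("\n".join("".join(" .:-=+*#%@"[min(9,v//26)] for v in r) for r in cv2.resize(g[:300],(107,33),interpolation=cv2.INTER_AREA)))
E
```

```text
36.95 [0.44978578 0.10611534 0.09230324]
-11 [368. 175.]
0 [333.1 234.1]
10 [314.5 284.8]
[554.1 312.5] [541.  330.9]
.:-=++++++++++++++++++++++++++++++++++++++++++++-:::::::::::::::::-=++++++*++++++=::::--:::::::::::-:::::::
.....:--==+++++++++++++++++++++++++++++++++++++=:::::::::::::::::--++++*+++++++++:::::::::::-::::::-:::::::
............::--=++++++++++++++++++++++++++++++:::::::::::::::::::=+++++++++++++=:::::::::::::::::-::::::::
...................::-=++++++++++*+++++++++++++-::.:::::::::::::::+++*++++++++++-::::::::::-::::::-::::::::
....................::--::-=++++*+++++++++++++++++=-::.::::::::::++*+++**++++++=:::::-:::::-::::::-::::::::
..............-+*#%@@@@@*=....:--+++++++*++++++**++++++-::::::::=*+**++***++++=:::::::::::-::::::-::=::::::
..............%#%##%**%@+=.........:-=++++*++*++*+++*+++++=-:::-+*+*+++++*++++::::::-:::::--+-:::-:==:::::-
.............-%#%##%##@%+=..............:-++==+++*+++++++*++++=+******+++++++=:::::--==::--=::::--=:::::::=
.............-%##*+#++@%+=.............. ...::=+++++*++******++++**+++++*++++-==:::==::::-+:::::=:=:::::::=
..........
[... 1881 characters left out ...]
-:..............-%@%##%%####@@%#+-.........::.  ....
@@@@@@@@%*+*%%%%%%%%%======-.......     ............-:.--.............:#@@@@#%%%%*++*%@@%=--:........ .....
@@@@@@@@@@%#+*#%%%%%%+=====:.......     ..  .... ..:-:.--............:*@@@@@@%#+*%%#=+%@#+*----::..........
@@@@@@@@@@@@@#*+#%%%%======:........    .. ......  .::.-:. ..........+%@@@%%#+++#####*%#=*+##+#*+..........
@@@@@@@@@@@@@@@%++%%#=====-.......... .    ....  ... ... .. ........:*%@@%+++*+#%*+#+-===-+**--:-.........-
@@@@@@@@@@@@@@@@@+*%#=====-...........   ...         ..       ......  .-=++#%@%*+##**=+%*==---:..........--
@@@@@@@@@@@@@@@@@#*%*=====:........     .....        ..         .....   ..:+#*==+*%%+%###%*-*+=:........:-+
```

The handle has sprung back open (pin near pixel (365,165), its −11° place). Withdraw upward and check.

Emit:
drive_tool --pt "0.5 0.2 1 0" --pt "0.5 0.2 5 0" --pt "0.5 0.2 11 0" --pt "0 4 11 -8" --pt "-2 8 11 -16" --pt "-4.9 11.9 11 -23" --pt "-4.9 11.9 11 -23" --pt "-4.9 11.9 11 -23" --pt "-4.9 11.9 11 -23" --pt "-4.9 11.9 11 -23"

```text
clock: 38.25
eef_pos: [0.4013, 0.2244, 0.2023]
eef_rot: [[-1.0, 0.001, -0.0], [0.001, 1.0, -0.0], [0.0, -0.0, -1.0]]
ft_force: [0.0, -0.1, 0.8]
gripper_width: 0.0
finger_force: 0.0
```

Run:
```python
from h import *
from arc import *
s,d=snap("w9"); print(s["clock"],s["eef_pos"],s["ft_force"].round(1))
s1,d1=pickle.load(open("w1.pkl","rb")); s7,d7=pickle.load(open("w7.pkl","rb"))
G=lambda d:cv2.cvtColor(d["pixels"],cv2.COLOR_BGR2GRAY)
for S,D in((s1,d1),(s7,d7),(s,d)):
    a=proj(D,S,[.403,.1034,.101]).astype(int); j=proj(D,S,[.443,.3,.059]).astype(int)
    print(a,G(D)[a[1]-2:a[1]+3,a[0]-4:a[0]+5:2].tolist()); print(j,G(D)[j[1]-12:j[1]+65,j[0]].tolist())
j=proj(d,s,[.47,.303,.059]).astype(int)
q=cv2.resize(G(d)[j[1]-50:j[1]+60,j[0]-50:j[0]+50],(100,55),interpolation=cv2.INTER_AREA); print(j); print("\n".join("".join(" .:-=+*#%@"[min(9,v//26)] for v in r) for r in q))
```

```text
38.25 [0.40125728 0.22443012 0.20226315] [ 0.  -0.1  0.8]
[175 206] [[219, 243, 244, 252, 234], [220, 241, 241, 248, 246], [208, 240, 240, 244, 241], [199, 241, 239, 242, 236], [180, 242, 240, 241, 228]]
[403 235] [244, 245, 244, 243, 242, 242, 242, 241, 241, 240, 239, 221, 153, 65, 30, 46, 43, 68, 144, 221, 245, 243, 242, 241, 242, 242, 242, 241, 241, 242, 242, 242, 242, 243, 242, 243, 243, 242, 242, 242, 241, 241, 242, 243, 242, 203, 142, 120, 118, 118, 120, 121, 120, 121, 119, 119, 120, 119, 120, 119, 119, 118, 119, 115, 120, 152, 197, 226, 233, 237, 237, 237, 237, 239, 238, 240, 240]
[175 206] [[91, 90, 89, 89, 80], [90, 92, 90, 83, 71], [92, 90, 86, 78, 62], [91, 87, 80, 76, 52], [88, 82, 76, 71, 44]]
[404 234] [169, 171, 173, 177, 175, 151, 124, 110, 110, 113, 113, 111, 108, 109, 120, 155, 198, 225, 232, 234, 234, 233, 233, 233, 233, 233, 232, 232, 206, 127, 53, 38, 45, 49, 62, 72, 73, 89, 135, 167, 174, 160, 144, 177, 237, 250, 251, 250, 250, 251, 252, 251, 213, 100, 25, 24, 29, 26, 31, 31, 34, 33, 30, 28, 30, 28, 27, 29, 27, 29, 27, 28, 28, 29, 30, 31, 30]
[175 206] [[230, 23
[... 5339 characters left out ...]
..............................................................................................
....................................................................................................
....................................................................................................
....................................................................................................
....................................................................................................
...........................................................::.......................................
..........................................................::::......................................
```

Pin and jaw are back at their open pixels, and the cassette stands against the fixed jaw with its cover gap closed. Handing in.

```bash
python3 -c "
from bench import manip
print(manip.hand_in())"
```

```text
the job is handed in; nothing more can be done
None
```

I handed the job in at about 38 s with every step carried out, though no verdict came back: the cassette stands in the nest with its cover pushed home, the pliers locked and then released, and the vial, beaker and timer were never approached.

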